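# Wring a gauge block beside another under the video microscope

## Task

Set up the height reference for checking the microscope's focus scale: take the tall square gauge block from the pad and wring it onto the steel platen under the lens. Rest only the leading part of its foot on the platen's near end, press it down lightly with about 10 N and, keeping it pressed, slide it in until you feel its side touch the squat block standing there, flush and square with it, and leave it standing. Do not knock the standing block, touch the microscope, or disturb the other gauge blocks.

Things in the scene. Friction and masses are not known exactly. Their poses are not given: they have to be found in the camera images.
- tall_block: the loose gauge block to be wrung: bright steel, square 24 x 24 mm, 50 mm tall, about 0.22 kg (0.16 to 0.29), a small dark round centre hole in its top. Stands upright on the pad. Origin: centre of its foot (underside); z up, x and y square to its sides
- short_block: a second loose square gauge block, 24 x 24 x 30 mm tall, standing on the pad about 80 to 115 mm from the tall one; to be left alone. Origin: centre of its underside
- flat_block: a plain gauge block 35 x 60 mm lying flat on the pad, 9 mm high; to be left alone. Origin: centre of its underside
- pad: flat grey pad fixed on the bench, 150 (x) x 230 (y) x 3 mm thick, on which the loose gauge blocks stand. Origin: centre of its underside
- platen: fixed lapped steel plate, 70 (x) x 46 (y) x 15 mm thick, clipped on the microscope's black stage; its top is 55 mm above the bench, 15 mm above the stage. Origin: centre of underside. x points from its near end (robot side) to its far end: the direction of the slide. Clips 70 mm apart, up to 62 mm above the bench, hold its far half
- lip (a point): the middle of the platen's near top edge, with the platen's axes: x inward along the platen's top, y across, z up. The near face of the standing block lies at x = 40 mm, so the tall block is home with its centre at x = 28 mm, y = 0
- standing_block: squat steel gauge block 24 x 24 x 20 mm tall, already wrung on the platen and immovable, square with the platen and in its middle line. Origin: centre of its underside, 52 mm in from the platen's near edge; x axis as the platen's
- microscope: boom-stand video microscope, fixed. Origin: on the bench under the lens axis; x as the platen's. White base from x = -105 to 125, y = -95 to 215 mm, 18 mm thick. Black stage 125 x 115 mm, top 40 mm above the bench; 30 mm post at x = 65, y = 175 mm; boom at 283 to 317 mm height from post to lens
- lens (a point): centre of the lens's lower end, 181 mm above the bench, 126 mm above the platen, over the standing block's near face. A tube 36 mm in diameter, 44 mm from 6 mm higher up, 62 mm from 262 mm above the bench. It blocks an upright gripper over the block's final place: there the hand must lean back towards the robot, by about 30 to 50 degrees
Things that resemble listed ones, but are neither listed nor needed, are in the scene too. What is shaped like the tall_block but blue or yellow is not meant.

How it is judged:
By the outcome, as a careful person would: the job done as asked, in the order asked, and still so for the second after the job is handed in, with the robot touching nothing.
It also fails if it takes over 66 s, if anything falls off the work surface, if the arm or the gripper's body presses on something with over 40 N, if the wrist force passes 120 N, or if a joint passes its speed limit or range.

## Robot

A 6-joint arm with a two-finger parallel gripper is mounted at the origin on the work surface. World frame = base frame: x ahead of the robot, y to its left, z up, the work surface at z = 0. Lengths are in mm, angles in degrees, forces in N, time in s.
With the tool pointing down it reaches from about 325 to 1000 mm from the base axis. Payload 5.1 kg.
Tool frame: the origin (TCP) lies on the centre line of the jaws, within the pads' length; the fingertips stand r.tip_extent ahead of it and the grasp point (between the pads) lies 8 mm behind it (r.tip_extent is the distance from the TCP to the fingertips, in mm); z points along the fingers, y is the line along which they close (so a half turn about z gives the same grasp; the last joint's range is limited). The gripper opens to 85 mm and grips with 20 to 120 N. Pads are 22 mm wide; open, the fingers measure 114 mm over their backs; the gripper's body (76 mm by 85 mm) begins 54 mm behind the grasp point. The pads swing forward as they close: fully open they stand 13 mm farther back than shut.
Start: joints at [68.721, 7.093, 94.555, -0, 78.352, -4.733], TCP at [185.143, 623.063, 242.322] pointing down, gripper open.
Joint ranges: [-149.61, 149.61], [-58.7, 133.49], [1.44, 155.28], [-77.14, 257.14], [18.33, 153.61], [-166.67, 166.67]. Speed limits (degrees/s): [147.25, 147.25, 180, 180, 180, 180].

## Interface

Orientations are given as [roll, pitch, yaw] about the fixed x, y, z axes, in that order (R = Rz(yaw) Ry(pitch) Rx(roll)).
In Python, from station import r gives the robot as it stands. The module is installed in compiled form; this text tells all that it offers.
- The arm moves only by the tool step_arm, never from a script. Its arguments are lists of equal length, an entry for each row: "gripper": the opening, from 0 (shut) to 1 (fully open); "delta_pos": the shift along the tool's x, y, z in cm, a list of three; "rot": the turn, a rotation vector about the tool's x, y, z in degrees, a list of three. A call has exactly 10 rows; each row shifts and turns the commanded pose from where the row before left it, along the tool's axes as they then stand; what a row does not reach is not made up. A row lasts 1/10 s, in which the tool goes at most 50 mm and 8.59 degrees, less where a joint would pass 70% of its speed; a pose out of reach is approached as far as the arm can. A call with a gripper value outside its range is refused whole. The fingers move at their own pace and stop on an object; "grip_force" is the grip in N (left out, the last holds). Time passes only in rows, so rows that do not move let the fingers close, or fill a call up. It gives the time, the measured TCP pose, the force, the opening and the grip force at its end, in the units of the state.
- r.get_obs(): the state, without advancing time (a new reading comes with each control period).
- r.grab_frame(name): name is "scene" or "top" or "wrist"; returns the picture (384x512x3 uint8, blue, green, red); there is no depth.
- r.get_calibration(name): a dict with "intrinsics" (3x3 intrinsics, pixels), "R" (3x3) and "t" (3): a world point X has camera coordinates R X + t. Camera axes: x right, y down, z forward; pixel columns grow to the right and rows downward; lengths in mm; the calibration is good to about 2 mm. A picture is of the moment at which its call begins: read the wrist's pose just before it. get_calibration takes no time and is no camera call; for the wrist camera it gives the pose at the moment of the call.
- r.close_job(): hands the job in; it is judged then, once.
The state is a dict: "clock": time; "joint_pos": joint angles; "qvel": joint speeds; "joint_efforts": joint torques, N m; "ee_pos": TCP position; "orientation": TCP orientation; "ft_force": force on the tool from outside, world axes, zero at the start; "torque": the same for the moment, N m; "width": finger opening in mm; "grip_force": force on a finger pad.
Only numpy, scipy, OpenCV 4.12 (cv2) and the standard library are available. Lean on these libraries where they do the work, as an engineer would, in place of code of your own. Each camera call takes 0.05 s, during which the arm holds its last target. There are 200 camera calls.

## Working session

There is one attempt and no reset: what is moved stays moved. The work goes in short steps, Python scripts to look and compute and a tool call to move; the robot and the scene stay as the last step left them, time stands still between calls to the robot, and variables do not carry over. Pictures are saved under pics/ and viewed, at most 11 in all, crops included, and the job is handed in when it is done.

Besides the shell and the picture viewer there is one more tool, called after ">>>" in YAML: its name, and indented under it one key for each argument. step_arm: Moves the arm, as the interface text tells. Its arguments: {"type":"object","properties":{"gripper":{"type":"array","items":{"type":"number"}},"delta_pos":{"type":"array","items":{"type":"array","items":{"type":"number"}}},"rot":{"type":"array","items":{"type":"array","items":{"type":"number"}}},"grip_force":{"type":"number"}},"required":["gripper","delta_pos","rot"]}

```bash
mkdir -p pics; python3 - <<'E'
from station import r
import cv2,numpy as np
o=r.get_obs();print(o,r.tip_extent)
for n in("scene","top"):
    f=r.grab_frame(n);cv2.imwrite(f"pics/{n}0.png",f)
    c=r.get_calibration(n);print(n,c)
cv2.imwrite("pics/wrist0.png",r.grab_frame("wrist"))
a=[cv2.imread(f"pics/{n}0.png") for n in("scene","top")]
E
```

```text
{'clock': 0.0, 'joint_pos': array([ 6.87211894e+01,  7.13417200e+00,  9.46328573e+01,  9.69356819e-04,
        7.83535074e+01, -4.73119620e+00]), 'qvel': array([-0.03978825, -0.05424978, -0.10199914,  0.0658916 , -0.08174089,
       -0.0244514 ]), 'joint_efforts': array([ 2.46924428e-04, -4.23606563e+01, -3.65457630e+01, -1.18258354e-04,
        6.85889696e-03, -4.32853574e-05]), 'ee_pos': array([184.92234044, 622.5285215 , 241.05800688]), 'orientation': array([-1.79879952e+02, -1.08877491e-02,  1.63452178e+02]), 'ft_force': array([ 0.28897785, -0.25389508,  0.81132666]), 'torque': array([-0.02993277,  0.00105456,  0.02266439]), 'grip_force': 0.0, 'width': 85.44449364939636} 11.0
scene {'intrinsics': array([[373.83289081,   0.        , 261.18399371],
       [  0.        , 373.83289081, 190.46468543],
       [  0.        ,   0.        ,   1.        ]]), 'R': array([[-0.23102735,  0.97264892, -0.02409246],
       [ 0.54787583,  0.10959063, -0.82935033],
       [-0.80402639, -0.20480228, -0.55820927]]), 't': array([ 177.08612253, -177.47402195, 1136.88817996])}
top {'intrinsics': array([[461.13130559,   0.        , 251.95450455],
       [  0.        , 461.13130559, 185.61915693],
       [  0.        ,   0.        ,   1.        ]]), 'R': array([[ 0.00953293, -0.99993383,  0.0064383 ],
       [-0.99568417, -0.01008643, -0.09225672],
       [ 0.09231556, -0.00553104, -0.99571444]]), 't': array([ -42.0258341 ,  509.02123086, 1016.55716361])}
```

View pics/scene0.png

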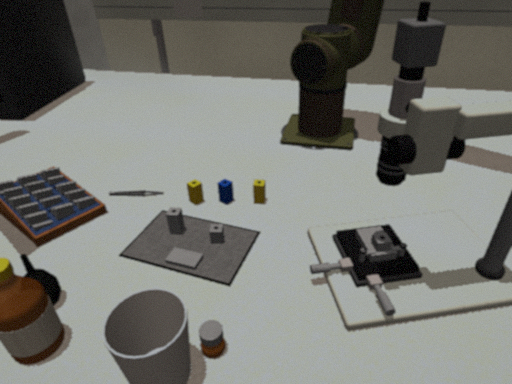

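View pics/top0.png

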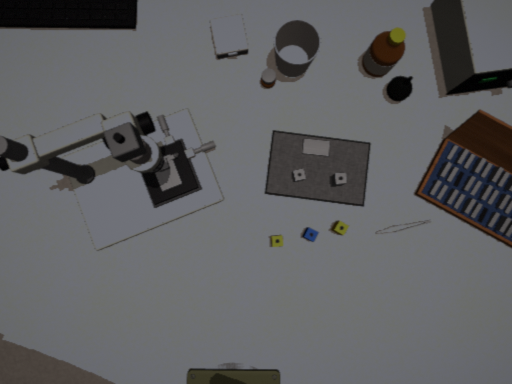

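Top view: the candidates are two steel blocks on the pad at (341,179) and (300,175), yellow blocks at (277,241) and (341,228), and a blue one at (311,234). In the scene view the taller steel block is at (176,220), on the −y side, which is (341,179) in the top view. The platen is near top (170,175). Next, a close crop to check this choice.

```bash
python3 - <<'E'
import cv2,numpy as np
t=cv2.imread("pics/top0.png");s=cv2.imread("pics/scene0.png")
def c(i,x,y,w,h,k):return cv2.convertScaleAbs(cv2.resize(i[y:y+h,x:x+w],None,fx=k,fy=k,interpolation=cv2.INTER_CUBIC),alpha=1.4)
A=np.hstack([c(t,285,155,80,60,5),c(t,135,140,80,60,5)])
B=np.hstack([c(s,155,200,80,60,5),c(s,335,215,80,60,5)])
cv2.imwrite("pics/crop1.png",np.vstack([A,B]))
E
```

```text
(no output)
```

View pics/crop1.png

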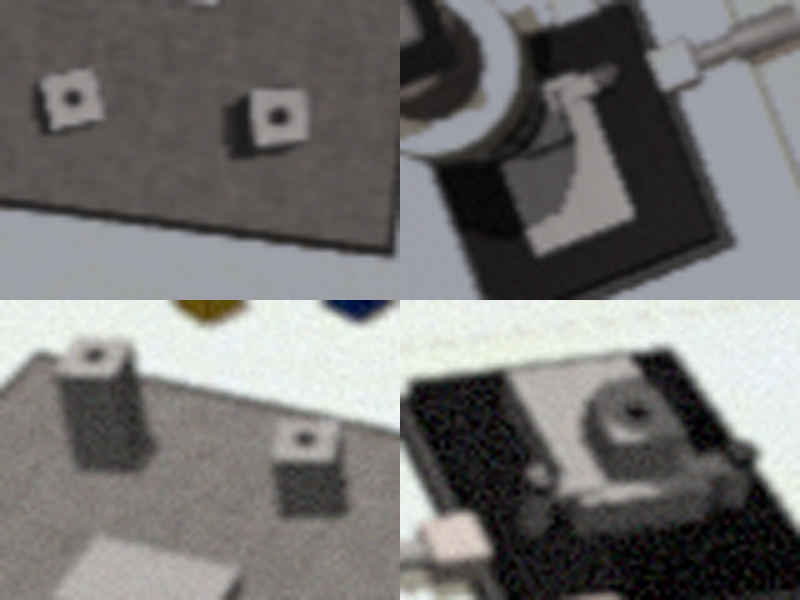

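The crop confirms that the bright steel block at top (340.6,178), with the long shadow, is the tall one. The platen's near-edge corners are at top (181.2,182.8) and (162.6,191.2).

```bash
cat > h.py <<'E'
from station import r
import numpy as np
from scipy.spatial.transform import Rotation as Ro
def ray(c,p,z):
    R,t=c["R"],c["t"];C=-R.T@t
    d=R.T@np.linalg.inv(c["intrinsics"])@[p[0],p[1],1.]
    return C+d*(z-C[2])/d[2]
def tf():
    o=r.get_obs();return o["ee_pos"],Ro.from_euler("xyz",o["orientation"],degrees=True),o
E
python3 - <<'E'
from h import *
c=r.get_calibration("top");s=r.get_calibration("scene")
f=lambda x,y,X,Y:((x+.5)/5-.5+X,(y+.5)/5-.5+Y)
T=lambda x,y,z:ray(c,f(x,y,285,155),z).round(1)[:2]
print("tall hole",T(280,117,53),[T(*p,53) for p in((249,90),(306,88),(310,144),(253,148))])
print("short",T(73,98,33))
P=lambda x,y,z=55:ray(c,f(x-400,y,135,140),z).round(1)[:2]
print("platen top",[P(*p) for p in((633,216),(540,258),(603,130),(500,165))])
S=lambda x,y,z:ray(s,f(x,y-300,155,200),z).round(1)[:2]
print("scene tall",S(95,355,53))
Q=lambda x,y,z=55:ray(s,f(x-400,y-300,335,215),z).round(1)[:2]
print("scene platen",[Q(*p) for p in((505,373),(635,355),(555,470))],"standing top hole",Q(636,411,75))
R,p=tf()[1],tf()[0]
w=r.get_calibration("wrist");print("wrist cam in tool",R.inv().apply(-w["R"].T@w["t"]-p),(w["R"]@R.as_matrix()).round(2),w["intrinsics"])
E
```

```text
tall hole [ 525.5 -231.5] [array([ 537.3, -218. ]), array([ 538.4, -243.1]), array([ 513.7, -244.6]), array([ 511.7, -219.6])]
short [ 535.3 -142.6]
platen top [array([511.1, 117.9]), array([492.3, 158. ]), array([548.9, 132. ]), array([533. , 176.7])]
scene tall [ 523.1 -233.4]
scene platen [array([511.2, 115.1]), array([491.4, 160.6]), array([559.2, 132.9])] standing top hole [547.1 156.4]
wrist cam in tool [  81.36631024   -1.53468185 -130.41544229] [[ 0.    1.   -0.  ]
 [-0.95  0.   -0.32]
 [-0.32  0.    0.95]] [[276.62351654   0.         253.66132743]
 [  0.         276.62351654 190.44780917]
 [  0.           0.           1.        ]]
```

View pics/wrist0.png

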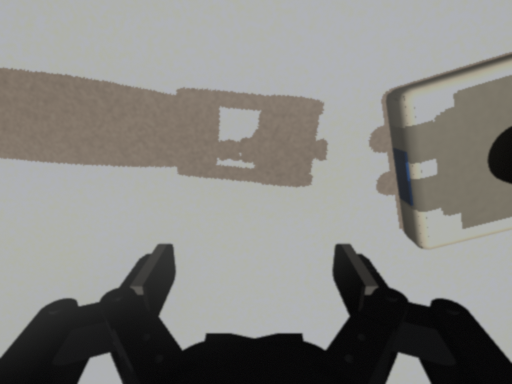

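```bash
cat >> h.py <<'E'
def target(a,psi):
    a,psi=np.radians([a,psi]);u=np.array([np.cos(psi),np.sin(psi),0]);Z=np.array([0,0,1.])
    z=np.sin(a)*u-np.cos(a)*Z;y=np.cross(Z,u);x=np.cross(y,z)
    return Ro.from_matrix(np.c_[x,y,z])
def plan(pos,a,psi,N):
    p,R,o=tf();T=target(a,psi)
    w=(R.inv()*T).as_rotvec()/N
    S=sum(Ro.from_rotvec(k*w).as_matrix() for k in range(N))
    d=np.linalg.solve(S,R.inv().apply(np.array(pos)-p))/10
    print("rows",N,"d(cm)",d.round(3),"w",np.degrees(w).round(2),"now",p.round(1),o["clock"])
E
python3 -c "
from h import *
plan([400,110,250],0,15,20)"
```

```text
rows 20 d(cm) [-1.159 -2.565 -0.041] w [-0.   -0.   -1.58] now [185.  622.6 241.3] 0.15
```

>>> step_arm:
  gripper: [1,1,1,1,1,1,1,1,1,1]
  delta_pos:
    - [-1.16,-2.56,-0.04]
    - [-1.16,-2.56,-0.04]
    - [-1.16,-2.56,-0.04]
    - [-1.16,-2.56,-0.04]
    - [-1.16,-2.56,-0.04]
    - [-1.16,-2.56,-0.04]
    - [-1.16,-2.56,-0.04]
    - [-1.16,-2.56,-0.04]
    - [-1.16,-2.56,-0.04]
    - [-1.16,-2.56,-0.04]
  rot:
    - [0,0,-1.6]
    - [0,0,-1.6]
    - [0,0,-1.6]
    - [0,0,-1.6]
    - [0,0,-1.6]
    - [0,0,-1.6]
    - [0,0,-1.6]
    - [0,0,-1.6]
    - [0,0,-1.6]
    - [0,0,-1.6]

```text
clock: 1.15
ee_pos: [257.8, 351.3, 246.0]
orientation: [-180.0, -0.0, 179.5]
ft_force: [0.2, 0.8, 0.0]
width: 85.5
grip_force: 0.0
```

>>> step_arm:
  gripper: [1,1,1,1,1,1,1,1,1,1]
  delta_pos:
    - [-1.16,-2.56,-0.04]
    - [-1.16,-2.56,-0.04]
    - [-1.16,-2.56,-0.04]
    - [-1.16,-2.56,-0.04]
    - [-1.16,-2.56,-0.04]
    - [-1.16,-2.56,-0.04]
    - [-1.16,-2.56,-0.04]
    - [-1.16,-2.56,-0.04]
    - [-1.16,-2.56,-0.04]
    - [-1.16,-2.56,-0.04]
  rot:
    - [0,0,-1.6]
    - [0,0,-1.6]
    - [0,0,-1.6]
    - [0,0,-1.6]
    - [0,0,-1.6]
    - [0,0,-1.6]
    - [0,0,-1.6]
    - [0,0,-1.6]
    - [0,0,-1.6]
    - [0,0,-1.6]

```text
clock: 2.15
ee_pos: [402.5, 111.3, 250.1]
orientation: [180.0, 0.0, -164.5]
ft_force: [0.5, -1.0, -0.4]
width: 85.5
grip_force: 0.0
```

```bash
python3 - <<'E'
from h import *
import cv2,pickle
c=r.get_calibration("wrist");f=r.grab_frame("wrist")
cv2.imwrite("pics/w1.png",f);pickle.dump(c,open("w1.pkl","wb"))
R,t,K=c["R"],c["t"],c["intrinsics"];q=K@(R@[520,145,55]+t);q=(q[:2]/q[2]).astype(int);print(q)
x,y=max(0,min(q[0]-80,352)),max(0,min(q[1]-60,264));print(x,y)
cv2.imwrite("pics/w1c.png",cv2.resize(f[y:y+120,x:x+160],None,fx=5,fy=5,interpolation=cv2.INTER_CUBIC))
print(tf()[2]["ee_pos"],tf()[2]["orientation"])
plan([500,-233,165],42,3,20)
E
```

```text
[255 257]
175 197
[404.37811454 108.99775782 250.23188041] [-1.79841917e+02  3.81931884e-02 -1.64591025e+02]
rows 20 d(cm) [-0.024 -1.756  0.501] w [ 0.22 -2.09  0.6 ] now [404.4 109.  250.2] 2.2
```

View pics/w1c.png

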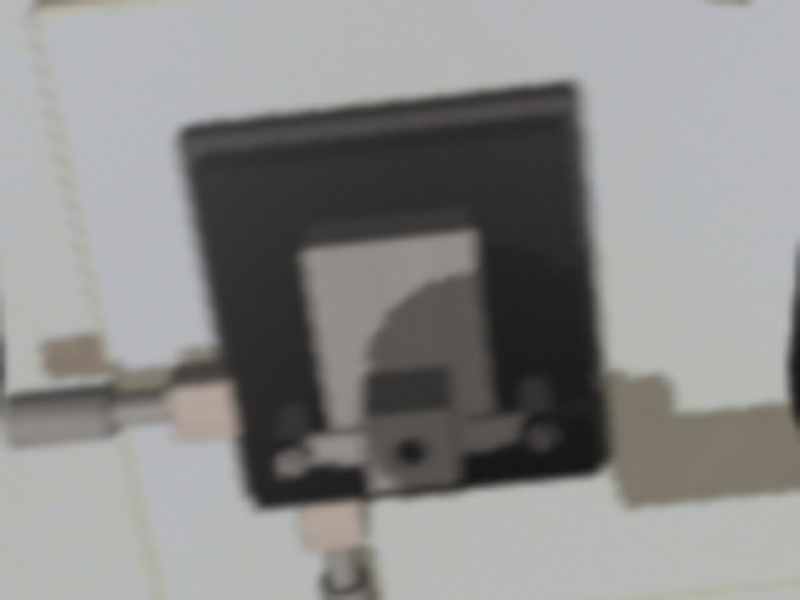

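The wrist crop shows the platen's near edge from (302,250) to (480,232), its long edges running to (328,420) and (495,400), and the standing block's hole at (410,452) with the lens shadow over it.

```bash
python3 - <<'E'
from h import *
import pickle
c=pickle.load(open("w1.pkl","rb"))
f=lambda x,y,z=55:ray(c,((x+.5)/5-.5+175,(y+.5)/5-.5+197),z)[:2]
a,b,l,rr=f(302,250),f(480,232),f(328,420),f(495,400)
print(a,b,np.linalg.norm(a-b),(a+b)/2)
g=lambda v:np.degrees(np.arctan2(v[1],v[0]))
print(g(b-a)-90,g(a-b)-90,g(l-a),g(rr-b))
s=f(410,452,75);m=(a+b)/2;print(s,s-m,np.linalg.norm(s-m),g(s-m))
# yellow blocks in top view
c=r.get_calibration("top")
for p in((277,241),(311,234),(341,228)):print(ray(c,p,50)[:2])
E
```

```text
[511.71720776 114.31514578] [493.85080179 158.46827304] 47.630946970833605 [502.78400478 136.39170941]
22.030542587826076 -157.96945741217394 21.99695468579888 21.153119990797087
[551.05048989 155.06220266] [48.26648512 18.67049324] 51.75172367654807 21.147520249206234
[386.55545147 -92.4993966 ]
[ 402.39936192 -166.54353684]
[ 416.04487615 -232.10335461]
```

>>> step_arm:
  gripper: [0.75,0.75,0.75,0.75,0.75,0.75,0.75,0.75,0.75,0.75]
  delta_pos:
    - [-0.02,-1.76,0.5]
    - [-0.02,-1.76,0.5]
    - [-0.02,-1.76,0.5]
    - [-0.02,-1.76,0.5]
    - [-0.02,-1.76,0.5]
    - [-0.02,-1.76,0.5]
    - [-0.02,-1.76,0.5]
    - [-0.02,-1.76,0.5]
    - [-0.02,-1.76,0.5]
    - [-0.02,-1.76,0.5]
  rot:
    - [0.2,-2.1,0.6]
    - [0.2,-2.1,0.6]
    - [0.2,-2.1,0.6]
    - [0.2,-2.1,0.6]
    - [0.2,-2.1,0.6]
    - [0.2,-2.1,0.6]
    - [0.2,-2.1,0.6]
    - [0.2,-2.1,0.6]
    - [0.2,-2.1,0.6]
    - [0.2,-2.1,0.6]

```text
clock: 3.2
ee_pos: [450.7, -58.1, 203.0]
orientation: [-179.1, 21.1, -170.5]
ft_force: [0.3, 0.0, -0.5]
width: 64.2
grip_force: 0.0
```

>>> step_arm:
  gripper: [0.75,0.75,0.75,0.75,0.75,0.75,0.75,0.75,0.75,0.75]
  delta_pos:
    - [-0.02,-1.76,0.5]
    - [-0.02,-1.76,0.5]
    - [-0.02,-1.76,0.5]
    - [-0.02,-1.76,0.5]
    - [-0.02,-1.76,0.5]
    - [-0.02,-1.76,0.5]
    - [-0.02,-1.76,0.5]
    - [-0.02,-1.76,0.5]
    - [-0.02,-1.76,0.5]
    - [-0.02,-1.76,0.5]
  rot:
    - [0.2,-2.1,0.6]
    - [0.2,-2.1,0.6]
    - [0.2,-2.1,0.6]
    - [0.2,-2.1,0.6]
    - [0.2,-2.1,0.6]
    - [0.2,-2.1,0.6]
    - [0.2,-2.1,0.6]
    - [0.2,-2.1,0.6]
    - [0.2,-2.1,0.6]
    - [0.2,-2.1,0.6]

```text
clock: 4.2
ee_pos: [497.3, -230.3, 162.5]
orientation: [179.2, 42.2, -177.5]
ft_force: [0.5, 0.8, -1.2]
width: 63.9
grip_force: 0.0
```

```bash
python3 - <<'E'
from h import *
import cv2,pickle
c=r.get_calibration("wrist");f=r.grab_frame("wrist")
cv2.imwrite("pics/w2.png",f);pickle.dump(c,open("w2.pkl","wb"))
R,t,K=c["R"],c["t"],c["intrinsics"];q=K@(R@[525,-232,53]+t);q=(q[:2]/q[2]).astype(int);print(q)
x,y=max(0,min(q[0]-80,352)),max(0,min(q[1]-60,264));print(x,y)
cv2.imwrite("pics/w2c.png",cv2.resize(f[y:y+120,x:x+160],None,fx=5,fy=5,interpolation=cv2.INTER_CUBIC))
o=tf()[2];print(o["ee_pos"],o["orientation"],o["joint_pos"])
E
```

```text
[250 135]
170 75
[ 496.93490379 -231.89184363  161.15056038] [ 179.18937051   42.13616638 -177.63443505] [ -44.89306409  -18.10548336  132.93446206   45.9361212    44.34654865
 -165.4972553 ]
```

View pics/w2c.png

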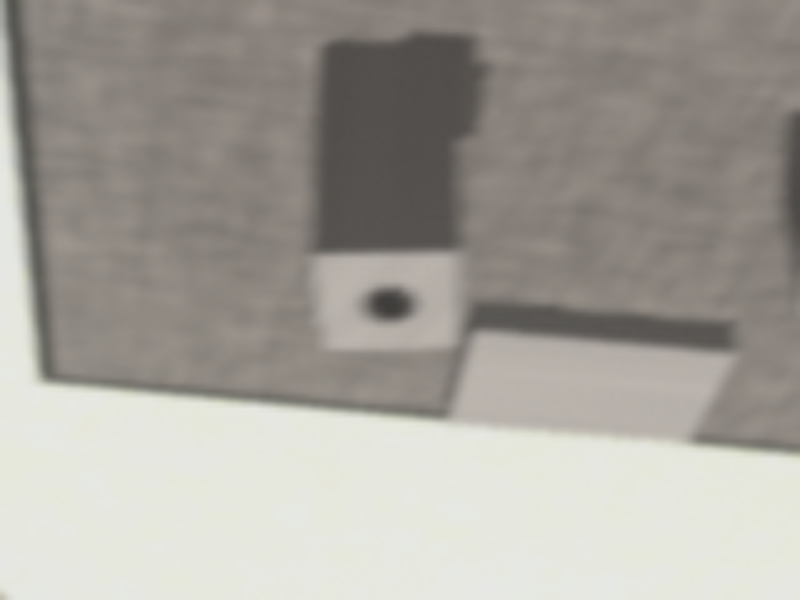

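The crop shows the tall block's top with its hole at (388,304). The near top edge runs from (318,252) to (463,250), and the far edge from (325,350) to (460,347).

```bash
python3 - <<'E'
from h import *
import pickle
c=pickle.load(open("w2.pkl","rb"))
f=lambda x,y,z=53:ray(c,((x+.5)/5-.5+170,(y+.5)/5-.5+75),z)[:2]
h=f(388,304);P=[f(*p) for p in((318,252),(463,250),(460,347),(325,350))]
print(h,np.mean(P,0),P)
g=lambda v:np.degrees(np.arctan2(v[1],v[0]))
print(g(P[1]-P[0])-90,g(P[2]-P[3])-90,g(P[3]-P[0]),g(P[2]-P[1]))
# joint trend via small-step check
print(tf()[2]["joint_pos"])
E
```

```text
[ 525.12322738 -234.50879781] [ 524.60403179 -233.94742722] [array([ 513.27087926, -245.88858567]), array([ 511.85680696, -223.18505458]), array([ 535.76492635, -221.77028972]), array([ 537.5235146 , -244.94577889])]
3.5640204650414518 4.339367255087367 2.226218388482335 3.386533111004778
[ -44.89306409  -18.10548336  132.93446206   45.9361212    44.34654865
 -165.4972553 ]
```

```bash
python3 -c "
from h import *
plan([527.4,-233.7,35.5],41,3,20)"
```

```text
rows 20 d(cm) [ 0.304 -0.02   0.57 ] w [ 0.02  0.06 -0.02] now [ 496.9 -231.9  161.2] 4.25
```

>>> step_arm:
  gripper: [0.75,0.75,0.75,0.75,0.75,0.75,0.75,0.75,0.75,0.75]
  delta_pos:
    - [0.3,-0.02,0.57]
    - [0.3,-0.02,0.57]
    - [0.3,-0.02,0.57]
    - [0.3,-0.02,0.57]
    - [0.3,-0.02,0.57]
    - [0.3,-0.02,0.57]
    - [0.3,-0.02,0.57]
    - [0.3,-0.02,0.57]
    - [0.3,-0.02,0.57]
    - [0.3,-0.02,0.57]
  rot:
    - [0,0.06,0]
    - [0,0.06,0]
    - [0,0.06,0]
    - [0,0.06,0]
    - [0,0.06,0]
    - [0,0.06,0]
    - [0,0.06,0]
    - [0,0.06,0]
    - [0,0.06,0]
    - [0,0.06,0]

```text
clock: 5.25
ee_pos: [516.7, -222.2, 110.4]
orientation: [179.2, 40.3, -178.2]
ft_force: [-0.1, 0.6, -0.1]
width: 63.9
grip_force: 0.0
```

```bash
python3 -c "
from h import *
plan([527.4,-233.7,35.5],41,3,10);print(tf()[2]['joint_pos'])"
```

```text
rows 10 d(cm) [ 0.41  -0.124  0.634] w [-0.   -0.07 -0.09] now [ 516.7 -222.2  110.4] 5.25
[ -41.16228432  -11.40230223  132.69028527   47.67713576   37.55770209
 -166.60893898]
```

Joint 6 is at its end stop, so this lean doesn't work with the block's present yaw. I'll grip the block upright, turn it about 15° on the spot, then regrip leaning.

```bash
python3 -c "
from h import *
plan([525,-233.7,105],0,3,10)"
```

```text
rows 10 d(cm) [-0.053 -0.119  0.08 ] w [ 0.03  4.03 -0.09] now [ 516.7 -222.2  110.4] 5.25
```

>>> step_arm:
  gripper: [0.75,0.75,0.75,0.75,0.75,0.75,0.75,0.75,0.75,0.75]
  delta_pos:
    - [-0.05,-0.12,0.08]
    - [-0.05,-0.12,0.08]
    - [-0.05,-0.12,0.08]
    - [-0.05,-0.12,0.08]
    - [-0.05,-0.12,0.08]
    - [-0.05,-0.12,0.08]
    - [-0.05,-0.12,0.08]
    - [-0.05,-0.12,0.08]
    - [-0.05,-0.12,0.08]
    - [-0.05,-0.12,0.08]
  rot:
    - [0,4,-0.1]
    - [0,4,-0.1]
    - [0,4,-0.1]
    - [0,4,-0.1]
    - [0,4,-0.1]
    - [0,4,-0.1]
    - [0,4,-0.1]
    - [0,4,-0.1]
    - [0,4,-0.1]
    - [0,4,-0.1]

```text
clock: 6.25
ee_pos: [525.0, -233.9, 105.2]
orientation: [179.7, 0.2, -176.8]
ft_force: [0.2, 0.6, -0.1]
width: 63.9
grip_force: 0.0
```

```bash
python3 -c "
from h import *
plan([525,-233.7,27],0,3.2,10);print(tf()[2]['joint_pos'])"
```

```text
rows 10 d(cm) [0.001 0.    0.782] w [0.03 0.02 0.  ] now [ 525.  -233.9  105.2] 6.25
[ -29.51652411    4.82243816  110.9049173     0.35502283   64.23981562
 -122.87557241]
```

>>> step_arm:
  gripper: [0.75,0.75,0.75,0.75,0.75,0.75,0.75,0.75,0.75,0.75]
  delta_pos:
    - [0,0,0.78]
    - [0,0,0.78]
    - [0,0,0.78]
    - [0,0,0.78]
    - [0,0,0.78]
    - [0,0,0.78]
    - [0,0,0.78]
    - [0,0,0.78]
    - [0,0,0.78]
    - [0,0,0.78]
  rot:
    - [0,0,0]
    - [0,0,0]
    - [0,0,0]
    - [0,0,0]
    - [0,0,0]
    - [0,0,0]
    - [0,0,0]
    - [0,0,0]
    - [0,0,0]
    - [0,0,0]

```text
clock: 7.25
ee_pos: [525.1, -233.5, 26.7]
orientation: [179.7, 0.3, -176.8]
ft_force: [0.1, -0.5, 1.0]
width: 63.9
grip_force: 0.0
```

>>> step_arm:
  gripper: [0,0,0,0,0,0,0,0,0,0]
  delta_pos:
    - [0,0,0]
    - [0,0,0]
    - [0,0,0]
    - [0,0,0]
    - [0,0,0]
    - [0,0,0]
    - [0,0,0]
    - [0,0,0]
    - [0,0,0]
    - [0,0,0]
  rot:
    - [0,0,0]
    - [0,0,0]
    - [0,0,0]
    - [0,0,0]
    - [0,0,0]
    - [0,0,0]
    - [0,0,0]
    - [0,0,0]
    - [0,0,0]
    - [0,0,0]
  grip_force: 40

```text
clock: 8.25
ee_pos: [525.4, -233.7, 27.7]
orientation: [179.8, 0.4, -176.8]
ft_force: [0.9, -0.5, 3.2]
width: 23.6
grip_force: 40.1
```

>>> step_arm:
  gripper: [0,0,0,0,0,0,0,0,0,0]
  delta_pos:
    - [0,0,-0.4]
    - [0,0,0]
    - [0,0,0]
    - [0,0,0]
    - [0,0,0]
    - [0,0,0]
    - [0,0,0]
    - [0,0,0.2]
    - [0,0,0.2]
    - [0,0,0]
  rot:
    - [0,0,0]
    - [0,0,3]
    - [0,0,3]
    - [0,0,3]
    - [0,0,3]
    - [0,0,3]
    - [0,0,0]
    - [0,0,0]
    - [0,0,0]
    - [0,0,0]

```text
clock: 9.25
ee_pos: [524.9, -233.4, 27.7]
orientation: [179.6, 0.2, 168.2]
ft_force: [-2.3, 2.3, 2.8]
width: 23.3
grip_force: 40.3
```

>>> step_arm:
  gripper: [0.6,0.75,0.75,0.75,0.75,0.75,0.75,0.75,0.75,0.75]
  delta_pos:
    - [0,0,0]
    - [0,0,0]
    - [0,0,0]
    - [0,0,0]
    - [0,0,0]
    - [0,0,-1]
    - [0,0,-1.5]
    - [0,0,-2]
    - [0,0,-2]
    - [0,0,-1.5]
  rot:
    - [0,0,0]
    - [0,0,0]
    - [0,0,0]
    - [0,0,0]
    - [0,0,0]
    - [0,0,0]
    - [0,0,0]
    - [0,0,0]
    - [0,0,0]
    - [0,0,0]

```text
clock: 10.25
ee_pos: [525.6, -234.5, 110.4]
orientation: [179.7, 0.5, 168.2]
ft_force: [-0.3, 0.1, -0.4]
width: 64.0
grip_force: 0.0
```

```bash
python3 -c "
from h import *
print(tf()[2]['orientation'],tf()[2]['joint_pos'])
plan([515,-231.5,110],42,-11.8,10)"
```

```text
[179.71949766   0.45252048 168.20044266] [ -29.57314041    4.37491576  110.82043464    0.44913618   64.46003631
 -107.96711368]
rows 10 d(cm) [ 0.107  0.007 -0.033] w [ 0.03 -4.15 -0.01] now [ 525.6 -234.5  110.4] 10.25
```

>>> step_arm:
  gripper: [0.75,0.75,0.75,0.75,0.75,0.75,0.75,0.75,0.75,0.75]
  delta_pos:
    - [0.11,0,-0.03]
    - [0.11,0,-0.03]
    - [0.11,0,-0.03]
    - [0.11,0,-0.03]
    - [0.11,0,-0.03]
    - [0.11,0,-0.03]
    - [0.11,0,-0.03]
    - [0.11,0,-0.03]
    - [0.11,0,-0.03]
    - [0.11,0,-0.03]
  rot:
    - [0,-4.15,0]
    - [0,-4.15,0]
    - [0,-4.15,0]
    - [0,-4.15,0]
    - [0,-4.15,0]
    - [0,-4.15,0]
    - [0,-4.15,0]
    - [0,-4.15,0]
    - [0,-4.15,0]
    - [0,-4.15,0]

```text
clock: 11.25
ee_pos: [514.0, -231.9, 108.1]
orientation: [179.6, 42.0, 168.0]
ft_force: [1.1, -0.5, -0.4]
width: 63.8
grip_force: 0.0
```

```bash
python3 -c "
from h import *
print(tf()[2]['orientation'],tf()[2]['joint_pos'])
plan([527.3,-234,35.1],42,-11.8,10)"
```

```text
[179.62812787  42.02709166 167.96786772] [ -37.84323919  -14.13794375  135.73624379   43.04163689   25.8256208
 -149.85137308]
rows 10 d(cm) [0.388 0.004 0.632] w [ 0.02  0.   -0.02] now [ 514.  -231.9  108.1] 11.25
```

Joint 5 is now near its lower limit as well. I'll fit the arm's kinematics to the recorded poses so I can choose the lean and yaw properly.

```bash
cat > kin.py <<'E'
from h import *
from scipy.optimize import least_squares
D=[([68.721,7.134,94.633,0,78.35,-4.73],[185,622.5,241.1],[-179.9,0,163.45]),
([-44.893,-18.105,132.934,45.936,44.347,-165.497],[496.9,-231.9,161.2],[179.19,42.14,-177.63]),
([-41.162,-11.402,132.69,47.677,37.558,-166.609],[516.7,-222.2,110.4],[179.2,40.3,-178.2]),
([-29.517,4.822,110.905,.355,64.24,-122.876],[525,-233.9,105.2],[179.7,.2,-176.8]),
([-29.573,4.375,110.82,.449,64.46,-107.967],[525.6,-234.5,110.4],[179.72,.45,168.2]),
([-37.843,-14.138,135.736,43.042,25.826,-149.851],[514,-231.9,108.1],[179.63,42.03,167.97])]
def fk(q,P):
    h,a1,L1,L2,e,L3,d,c=P;q=np.radians(q);f=q[1]+q[2]
    A=Ro.from_euler("z",q[0])
    W=A.apply([a1+L1*np.sin(q[1])+L2*np.sin(f)-e*np.cos(f),d,h+L1*np.cos(q[1])+L2*np.cos(f)+e*np.sin(f)])
    R=A*Ro.from_euler("y",f)*Ro.from_euler("z",q[3])*Ro.from_euler("y",q[4])*Ro.from_euler("z",q[5]+c)
    return W+L3*R.apply([0,0,1]),R
def res(P):
    o=[]
    for q,p,e in D:
        W,R=fk(q,P);o+=list(W-p)+list(200*(R.inv()*Ro.from_euler("xyz",e,degrees=True)).as_rotvec())
    return o
s=least_squares(res,[300,0,400,400,0,250,50,np.pi/2],x_scale=[100,50,100,100,50,100,50,1]);P=s.x
lo=[-149.6,-58.7,1.44,-77.1,18.33,-166.7];hi=[149.6,133.5,155.3,257.1,153.6,166.7]
def ik(pos,a,psi,q0):
    T=target(a,psi)
    g=lambda q:np.r_[fk(q,P)[0]-pos,200*(fk(q,P)[1].inv()*T).as_rotvec()]
    return least_squares(g,q0)
E
python3 - <<'E'
from kin import *
print(P.round(2),np.abs(s.fun).max())
lip=np.array([502.6,136.8,55.])
def show(n,b,a,psi,hi_cam=0):
    u=np.array([np.cos(np.radians(psi)),np.sin(np.radians(psi)),0]);ar=np.radians(a)
    pos=b+u*(-3+8*np.sin(ar))+[0,0,38-8*np.cos(ar)]
    q=ik(pos,a,psi,[-30 if b[1]<0 else 10,0,120,40,35,-140]);print(n,a,psi,q.x.round(1),round(q.cost,3))
for dx in(0,28):
  for a in(35,42,48):show("platen",lip+np.array([.927,.375,0])*dx,a,22)
B=np.array([525,-233.5,3])
for a in(35,42,48):
  for psi in(-25,-12,3,12):show("pad",B,a,psi)
E
```

```text
[ 2.2309e+02 -6.0000e-02  4.5249e+02  6.1312e+02 -4.2310e+01  2.6453e+02
  5.3570e+01  1.5700e+00] 0.17129422465820954
platen 35 22 [   4.2  -17.4  138.4   22.6   27.2 -125. ] 0.0
platen 42 22 [   3.   -19.3  141.9   37.5   21.  -140. ] 0.0
platen 48 22 [   1.9  -20.1  144.7   59.    17.3 -161.6] 0.0
platen 35 22 [   5.5  -12.9  134.9   22.1   25.8 -123.7] 0.0
platen 42 22 [   4.4  -14.5  138.4   37.9   19.2 -139.6] 0.0
platen 48 22 [   3.5  -15.1  141.2   62.    15.5 -163.8] 0.0
pad 35 -25 [ -30.9   -3.   132.7   12.4   15.8 -106.8] 0.0
pad 35 -12 [ -35.3   -2.4  132.1   37.7   21.8 -145.1] 0.0
pad 35 3 [ -39.7   -0.2  129.9   47.2   32.  -169.5] 0.0
pad 35 12 [ -41.7    1.8  127.9   48.2   38.3 -179.3] 0.0
pad 42 -25 [ -31.2   -3.7  135.9   34.9    7.3 -129.3] 0.0
pad 42 -12 [ -36.7   -3.   135.2   63.1   18.3 -170.7] 0.0
pad 42 3 [ -41.9   -0.2  132.5   64.    31.7 -186.7] 0.0
pad 42 12 [ -44.2    2.1  130.1   61.7   39.2 -193.2] 0.0
pad 48 -25 [ -31.5   -3.5  138.3  118.2    5.5 -212.7] 0.0
pad 48 -12 [ -37.9   -2.7  137.5   89.5   18.9 -197.5] 0.0
pad 48 3 [ -43.8    0.5  134.4   78.1   33.6 -201.2] 0.0
pad 48 12 [ -46.3    3.1  131.7   72.5   41.5 -204.5] 0.0
```

```bash
python3 - <<'E'
from kin import *
plan([524.8,-233.5,33.6],37,-11.8,10)
q=[-37,-9,134,50,21,-150]
for p,ps in(([519,-232.7,71],-11.8),([524.8,-233.5,33.6],-11.8),([525,-233.5,120],-11.8),([470,-60,150],5),([480,128,150],22),([502,137,95],22),([528.3,147,86],22)):
    q=ik(p,37,ps,q).x;print(p,q.round(1))
E
```

```text
rows 10 d(cm) [0.393 0.004 0.642] w [ 0.02  0.5  -0.02] now [ 514.  -231.9  108.1] 11.25
[519, -232.7, 71] [ -36.3   -8.2  133.5   36.6   24.7 -144. ]
[524.8, -233.5, 33.6] [ -35.9   -2.8  133.3   44.4   20.6 -152.2]
[525, -233.5, 120] [ -35.9  -12.7  131.6   29.5   29.9 -135.8]
[470, -60, 150] [ -23.   -33.7  142.5   25.8   40.4 -133.2]
[480, 128, 150] [   2.5  -29.7  140.2   20.1   35.7 -122.3]
[502, 137, 95] [   3.8  -19.5  139.5   24.9   26.5 -127.2]
[528.3, 147, 86] [   5.   -13.7  136.2   25.8   23.8 -127.5]
```

>>> step_arm:
  gripper: [0.75,0.75,0.75,0.75,0.75,0.75,0.75,0.75,0.75,0.75]
  delta_pos:
    - [0.39,0,0.64]
    - [0.39,0,0.64]
    - [0.39,0,0.64]
    - [0.39,0,0.64]
    - [0.39,0,0.64]
    - [0.39,0,0.64]
    - [0.39,0,0.64]
    - [0.39,0,0.64]
    - [0.39,0,0.64]
    - [0.39,0,0.64]
  rot:
    - [0,1,0]
    - [0,1,0]
    - [0,1,0]
    - [0,1,0]
    - [0,1,0]
    - [0,0,0]
    - [0,0,0]
    - [0,0,0]
    - [0,0,0]
    - [0,0,0]

```text
clock: 12.25
ee_pos: [522.4, -232.9, 31.3]
orientation: [179.6, 36.7, 167.9]
ft_force: [-0.1, -0.6, 0.1]
width: 63.9
grip_force: 0.0
```

```bash
python3 -c "
from h import *
print(tf()[2]['orientation'],tf()[2]['joint_pos'])
plan([524.8,-233.5,33.6],37,-11.8,2)"
```

```text
[179.55605781  36.72638613 167.91958313] [ -36.13933617   -2.74328037  133.42802766   44.65769239   20.91005977
 -152.43584121]
rows 2 d(cm) [-0.171 -0.002 -0.018] w [ 0.14 -0.14 -0.11] now [ 522.4 -232.9   31.3] 12.25
```

>>> step_arm:
  gripper: [0.75,0.75,0,0,0,0,0,0,0,0]
  delta_pos:
    - [-0.17,0,0]
    - [-0.17,0,0]
    - [0,0,0]
    - [0,0,0]
    - [0,0,0]
    - [0,0,0]
    - [0,0,0]
    - [0,0,0]
    - [0,0,0]
    - [0,0,0]
  rot:
    - [0.15,-0.15,-0.1]
    - [0.15,-0.15,-0.1]
    - [0,0,0]
    - [0,0,0]
    - [0,0,0]
    - [0,0,0]
    - [0,0,0]
    - [0,0,0]
    - [0,0,0]
    - [0,0,0]
  grip_force: 50

```text
clock: 13.25
ee_pos: [525.6, -233.8, 34.8]
orientation: [-180.0, 37.1, 168.2]
ft_force: [-2.0, 1.3, 5.6]
width: 23.4
grip_force: 49.9
```

```bash
python3 - <<'E'
from h import *
import pickle
p,R,o=tf();print(p,o["orientation"],o["width"],o["ft_force"])
pickle.dump((p,R.as_matrix()),open("grasp.pkl","wb"))
plan([524.5,-233.5,115],37,-11.8,5)
E
```

```text
[ 525.60761544 -233.82346113   34.83213241] [-179.95337885   37.11374868  168.20824768] 23.39225940488392 [-1.99896312  1.31229724  5.61538753]
rows 5 d(cm) [-9.480e-01  1.000e-03 -1.293e+00] w [-0.01  0.02  0.  ] now [ 525.6 -233.8   34.8] 13.25
```

>>> step_arm:
  gripper: [0,0,0,0,0,0,0,0,0,0]
  delta_pos:
    - [-0.48,0,-0.65]
    - [-0.95,0,-1.3]
    - [-0.95,0,-1.3]
    - [-0.95,0,-1.3]
    - [-0.95,0,-1.3]
    - [-0.48,0,-0.65]
    - [0,0,0]
    - [0,0,0]
    - [0,0,0]
    - [0,0,0]
  rot:
    - [0,0,0]
    - [0,0,0]
    - [0,0,0]
    - [0,0,0]
    - [0,0,0]
    - [0,0,0]
    - [0,0,0]
    - [0,0,0]
    - [0,0,0]
    - [0,0,0]

```text
clock: 14.25
ee_pos: [523.5, -232.9, 113.4]
orientation: [180.0, 36.9, 168.2]
ft_force: [0.1, 0.7, -1.3]
width: 23.3
grip_force: 49.2
```

```bash
python3 - <<'E'
from h import *
print(tf()[2]["ft_force"])
plan([484,129.3,125],37,21.8,20)
E
```

```text
[ 0.13860122  0.7305825  -1.31167302]
rows 20 d(cm) [ 0.019  1.847 -0.086] w [-1.01 -0.   -1.34] now [ 523.5 -232.9  113.4] 14.25
```

>>> step_arm:
  gripper: [0,0,0,0,0,0,0,0,0,0]
  delta_pos:
    - [0.02,1.85,-0.09]
    - [0.02,1.85,-0.09]
    - [0.02,1.85,-0.09]
    - [0.02,1.85,-0.09]
    - [0.02,1.85,-0.09]
    - [0.02,1.85,-0.09]
    - [0.02,1.85,-0.09]
    - [0.02,1.85,-0.09]
    - [0.02,1.85,-0.09]
    - [0.02,1.85,-0.09]
  rot:
    - [-1.01,0,-1.34]
    - [-1.01,0,-1.34]
    - [-1.01,0,-1.34]
    - [-1.01,0,-1.34]
    - [-1.01,0,-1.34]
    - [-1.01,0,-1.34]
    - [-1.01,0,-1.34]
    - [-1.01,0,-1.34]
    - [-1.01,0,-1.34]
    - [-1.01,0,-1.34]

```text
clock: 15.25
ee_pos: [530.5, -48.1, 120.0]
orientation: [-180.0, 37.0, -175.0]
ft_force: [-0.8, 0.2, -1.8]
width: 23.4
grip_force: 49.3
```

>>> step_arm:
  gripper: [0,0,0,0,0,0,0,0,0,0]
  delta_pos:
    - [0.02,1.85,-0.09]
    - [0.02,1.85,-0.09]
    - [0.02,1.85,-0.09]
    - [0.02,1.85,-0.09]
    - [0.02,1.85,-0.09]
    - [0.02,1.85,-0.09]
    - [0.02,1.85,-0.09]
    - [0.02,1.85,-0.09]
    - [0.02,1.85,-0.09]
    - [0.02,1.85,-0.09]
  rot:
    - [-1.01,0,-1.34]
    - [-1.01,0,-1.34]
    - [-1.01,0,-1.34]
    - [-1.01,0,-1.34]
    - [-1.01,0,-1.34]
    - [-1.01,0,-1.34]
    - [-1.01,0,-1.34]
    - [-1.01,0,-1.34]
    - [-1.01,0,-1.34]
    - [-1.01,0,-1.34]

```text
clock: 16.25
ee_pos: [483.4, 130.2, 125.9]
orientation: [-180.0, 37.0, -158.2]
ft_force: [0.6, 0.8, -1.4]
width: 22.9
grip_force: 49.3
```

```bash
python3 - <<'E'
from h import *
import cv2,pickle
c=r.get_calibration("wrist");f=r.grab_frame("wrist")
cv2.imwrite("pics/w3.png",f);pickle.dump(c,open("w3.pkl","wb"))
R,t,K=c["R"],c["t"],c["intrinsics"]
for X in([502.6,136.8,55],[550.8,156.2,75]):
    q=K@(R@X+t);print((q[:2]/q[2]).round(1))
p,R_,o=tf();print(p,o["orientation"],o["ft_force"],o["joint_pos"].round(1))
plan([484,129.3,112],37,21.8,3)
cv2.imwrite("pics/w3c.png",cv2.resize(f[60:270,100:380],None,fx=2.8,fy=2.8,interpolation=cv2.INTER_CUBIC))
E
```

```text
[254.2 177. ]
[254.2 231.9]
[482.51802804 131.56648458 125.5684995 ] [ 179.92865531   36.92829288 -158.09339889] [-0.86813801 -0.51874633 -2.92552799] [   3.1  -26.7  140.9   21.5   32.2 -123.6]
rows 3 d(cm) [ 0.258 -0.089  0.372] w [ 0.05 -0.02  0.03] now [482.5 131.6 125.6] 16.3
```

View pics/w3c.png

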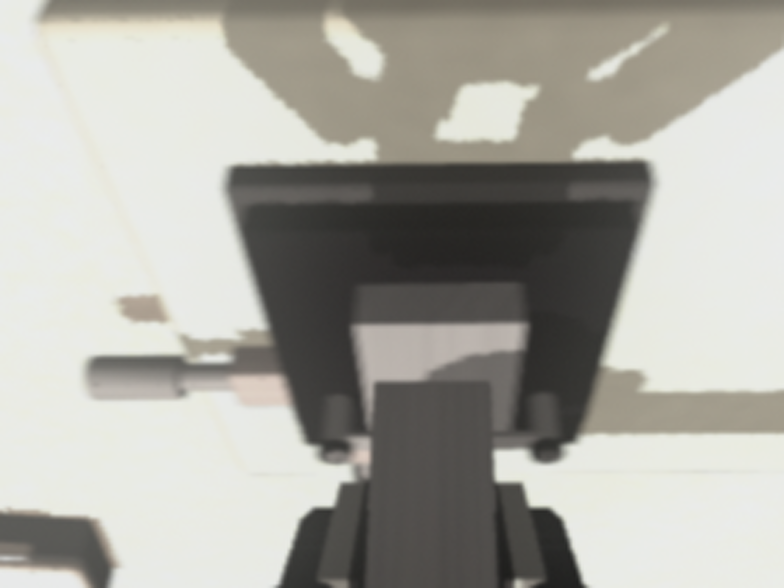

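The crop shows the block held upright with its rear foot edge at (373,383) to (491,382). The platen's near top edge runs from (352,323) to (528,321), nearly parallel to it and almost centred.

```bash
python3 - <<'E'
from h import *
import pickle
c=pickle.load(open("w3.pkl","rb"))
f=lambda x,y,z:ray(c,((x+.5)/2.8-.5+100,(y+.5)/2.8-.5+60),z)[:2]
g=lambda v:np.degrees(np.arctan2(v[1],v[0]))
a,b=f(352,323,55),f(528,321.5,55);zf=125.6-31.8
d,e=f(373,383,zf),f(491,382,zf)
print(a,b,np.linalg.norm(b-a),g(b-a)-90,(a+b)/2);print(d,e,np.linalg.norm(e-d),g(e-d)-90,(d+e)/2)
l,rr=f(373,430,55),f(519,430,55);print("edges",g(l-a),g(rr-b))
ps=np.radians(21.8);u=np.array([np.cos(ps),np.sin(ps)]);v=np.array([-u[1],u[0]])
k=(d+e)/2-(a+b)/2;print("rear foot mid in lip frame",k@u,k@v)
p=tf()[0][:2]-(a+b)/2;print("TCP",p@u,p@v)
E
```

```text
[508.32116972 116.01707965] [490.35867197 159.04470438] 46.62647118728221 22.65879501090626 [499.33992085 137.53089201]
[476.88853654 113.24339427] [467.55062296 135.50776512] 24.143298018267654 22.753694318441973 [472.21957975 124.37557969]
edges 23.87496246161401 24.81205839231084
rear foot mid in lip frame -30.066312189864295 -2.142898662081212
TCP -17.83387812727774 0.7092421521861644
```

```bash
python3 -c "
from h import *
plan([482.6,133.9,93],37,21.8,5)"
```

```text
rows 5 d(cm) [0.377 0.042 0.532] w [ 0.03 -0.01  0.02] now [482.5 131.6 125.6] 16.3
```

>>> step_arm:
  gripper: [0,0,0,0,0,0,0,0,0,0]
  delta_pos:
    - [0.38,0.04,0.53]
    - [0.38,0.04,0.53]
    - [0.38,0.04,0.53]
    - [0.38,0.04,0.53]
    - [0.38,0.04,0.53]
    - [0,0,0]
    - [0,0,0]
    - [0,0,0]
    - [0,0,0]
    - [0,0,0]
  rot:
    - [0.03,0,0.02]
    - [0.03,0,0.02]
    - [0.03,0,0.02]
    - [0.03,0,0.02]
    - [0.03,0,0.02]
    - [0,0,0]
    - [0,0,0]
    - [0,0,0]
    - [0,0,0]
    - [0,0,0]

```text
clock: 17.3
ee_pos: [484.4, 131.6, 94.4]
orientation: [-179.8, 37.1, -158.3]
ft_force: [0.5, -0.0, -1.8]
width: 23.0
grip_force: 49.4
```

```bash
python3 - <<'E'
from h import *
import cv2,pickle
c=r.get_calibration("wrist");f=r.grab_frame("wrist")
cv2.imwrite("pics/w4.png",f);pickle.dump(c,open("w4.pkl","wb"))
p,R_,o=tf();print(p,o["orientation"],o["ft_force"])
cv2.imwrite("pics/w4c.png",cv2.convertScaleAbs(cv2.resize(f[130:250,180:340],None,fx=5,fy=5,interpolation=cv2.INTER_CUBIC),alpha=1.3))
E
```

```text
[484.32847168 131.62183012  94.35298978] [-179.85354161   37.0810571  -158.34059699] [ 0.19556201  0.6643312  -1.69447143]
```

View pics/w4c.png

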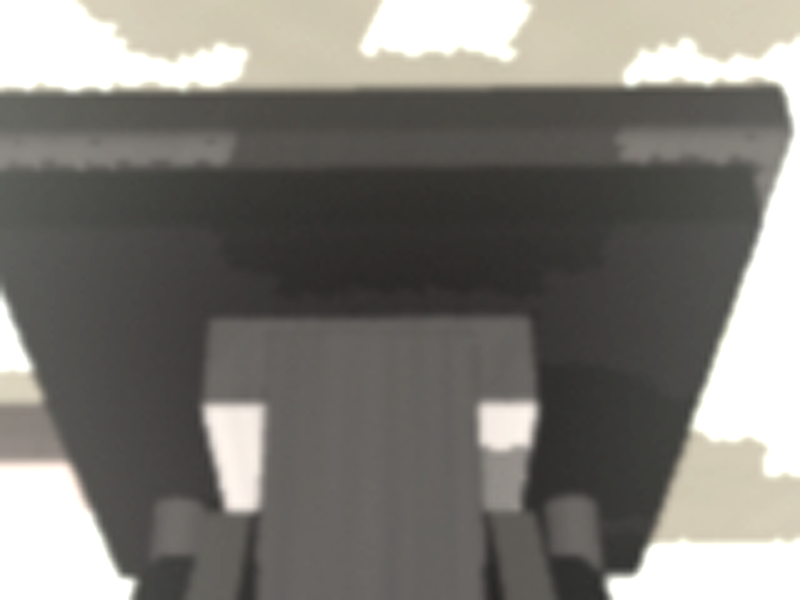

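The close crop shows the foot's rear edge from about x=262 to 481 and the platen's near edge from 204 to 539. Both are centred at 371.5, so the block is laterally centred. I'll refine squareness with sub-pixel edge fits.

```bash
python3 - <<'E'
from h import *
import cv2,pickle
c=pickle.load(open("w4.pkl","rb"))
g=cv2.GaussianBlur(cv2.cvtColor(cv2.imread("pics/w4.png"),6).astype(float),(3,3),0)
gy=np.abs(np.gradient(g,axis=0));gx=np.abs(np.gradient(g,axis=1))
def hor(cols,r0,r1):
    P=[]
    for x in cols:
        w=gy[r0:r1,x];w=np.where(w>.5*w.max(),w,0);P.append((x,(w*np.arange(r0,r1)).sum()/w.sum()))
    P=np.array(P);k=np.polyfit(P[:,0],P[:,1],1);return k,np.std(P[:,1]-np.polyval(k,P[:,0]))
def ver(rows,c0,c1):
    P=[]
    for y in rows:
        w=gx[y,c0:c1];w=np.where(w>.5*w.max(),w,0);P.append((y,(w*np.arange(c0,c1)).sum()/w.sum()))
    P=np.array(P);k=np.polyfit(P[:,0],P[:,1],1);return k,np.std(P[:,1]-np.polyval(k,P[:,0]))
pe,s1=hor(list(range(223,231))+list(range(278,286)),206,215)
fe,s2=hor(range(236,273),191,201)
print("platen edge",pe,s1,"foot",fe,s2)
L,R=ver(range(214,231),216,228),ver(range(214,218),282,290);print("platen sides",L,R)
bl,br=ver(range(212,229),228,237),ver(range(212,228),272,280);print("block sides",bl,br)
zf=94.35-31.8
ang=lambda k,z:(lambda a,b:np.degrees(np.arctan2((b-a)[1],(b-a)[0]))-90)(ray(c,(230,np.polyval(k,230)),z),ray(c,(280,np.polyval(k,280)),z))
print("yaw platen",ang(pe,55),"yaw foot",ang(fe,zf))
pt=lambda k,x,z:ray(c,(x,np.polyval(k,x)),z)[:2]
u=np.array([np.cos(np.radians(21.8)),np.sin(np.radians(21.8))]);v=np.array([-u[1],u[0]])
q=pt(pe,254,55);w=pt(fe,254,zf);print("rear foot rel lip u",(w-q)@u)
E
```

```text
platen edge [-2.33652898e-03  2.10668131e+02] 0.007728378661793548 foot [-4.94203124e-03  1.94268159e+02] 0.03463733476845503
platen sides (array([  0.22694039, 172.05504267]), np.float64(0.12738907905012678)) (array([-1.97615321e-01,  3.28847618e+02]), np.float64(0.06768917635138434))
block sides (array([-3.29998588e-02,  2.39165880e+02]), np.float64(0.10627440197039882)) (array([8.61489072e-02, 2.56856771e+02]), np.float64(0.2961530731961955))
yaw platen 22.074012333321562 yaw foot 22.289023101445082
rear foot rel lip u -31.868412696781256
```

```bash
python3 - <<'E'
from h import *
import cv2,pickle
c=pickle.load(open("w3.pkl","rb"))
g=cv2.GaussianBlur(cv2.cvtColor(cv2.imread("pics/w3.png"),6).astype(float),(3,3),0)
gy=np.abs(np.gradient(g,axis=0))
def hor(cols,r0,r1):
    P=[]
    for x in cols:
        w=gy[r0:r1,x];w=np.where(w>.5*w.max(),w,0);P.append((x,(w*np.arange(r0,r1)).sum()/w.sum()))
    P=np.array(P);k=np.polyfit(P[:,0],P[:,1],1);return k,np.std(P[:,1]-np.polyval(k,P[:,0])),P[:,1].mean()
pe=hor(range(229,286),170,179);fe=hor(range(236,272),193,200);print(pe,fe)
ang=lambda k,z:(lambda a,b:np.degrees(np.arctan2((b-a)[1],(b-a)[0]))-90)(ray(c,(235,np.polyval(k,235)),z),ray(c,(273,np.polyval(k,273)),z))
print(ang(pe[0],55),ang(fe[0],93.8))
c=pickle.load(open("w4.pkl","rb"));u=np.array([np.cos(np.radians(21.8)),np.sin(np.radians(21.8))])
print("rear foot u (w4, row195.6):",(ray(c,(254,195.6),62.5)-ray(c,(254,210.07),55))[:2]@u)
c=pickle.load(open("w3.pkl","rb"))
print("w3:",(ray(c,(254,fe[2]),93.8)-ray(c,(254,pe[2]),55))[:2]@u)
plan([484.3,131.6,80],37,21.9,1)
E
```

```text
(array([-3.45134005e-03,  1.75942407e+02]), np.float64(0.016913536276460674), np.float64(175.05541217683364)) (array([-4.18629511e-03,  1.96709103e+02]), np.float64(0.45119129729406793), np.float64(195.64787695803793))
22.18497435833531 22.30403737358222
rear foot u (w4, row195.6): -29.139596448065166
w3: -31.080863255057793
rows 1 d(cm) [0.868 0.002 1.143] w [-0.29  0.08 -0.19] now [484.3 131.6  94.4] 17.35
```

>>> step_arm:
  gripper: [0,0,0,0,0,0,0,0,0,0]
  delta_pos:
    - [-0.24,0,0.18]
    - [-0.24,0,0.18]
    - [-0.24,0,0.18]
    - [-0.24,0,0.18]
    - [0.12,0,0.16]
    - [0.12,0,0.16]
    - [0.06,0,0.08]
    - [0,0,0]
    - [0,0,0]
    - [0,0,0]
  rot:
    - [-0.15,0,-0.1]
    - [0,0,0]
    - [0,0,0]
    - [0,0,0]
    - [0,0,0]
    - [0,0,0]
    - [0,0,0]
    - [0,0,0]
    - [0,0,0]
    - [0,0,0]

```text
clock: 18.35
ee_pos: [495.3, 136.0, 89.1]
orientation: [-179.9, 37.1, -158.2]
ft_force: [0.7, -0.2, -1.8]
width: 23.0
grip_force: 49.4
```

>>> step_arm:
  gripper: [0,0,0,0,0,0,0,0,0,0]
  delta_pos:
    - [0.03,0,0.04]
    - [0.03,0,0.04]
    - [0,0,0]
    - [0,0,0]
    - [0,0,0]
    - [0,0,0]
    - [0,0,0]
    - [0,0,0]
    - [0,0,0]
    - [0,0,0]
  rot:
    - [0,0,0]
    - [0,0,0]
    - [0,0,0]
    - [0,0,0]
    - [0,0,0]
    - [0,0,0]
    - [0,0,0]
    - [0,0,0]
    - [0,0,0]
    - [0,0,0]

```text
clock: 19.35
ee_pos: [495.3, 136.0, 88.0]
orientation: [-179.9, 37.0, -158.2]
ft_force: [-0.7, -0.4, -1.0]
width: 23.6
grip_force: 49.4
```

>>> step_arm:
  gripper: [0,0,0,0,0,0,0,0,0,0]
  delta_pos:
    - [0.03,0,0.04]
    - [0.03,0,0.04]
    - [0,0,0]
    - [0,0,0]
    - [0,0,0]
    - [0,0,0]
    - [0,0,0]
    - [0,0,0]
    - [0,0,0]
    - [0,0,0]
  rot:
    - [0,0,0]
    - [0,0,0]
    - [0,0,0]
    - [0,0,0]
    - [0,0,0]
    - [0,0,0]
    - [0,0,0]
    - [0,0,0]
    - [0,0,0]
    - [0,0,0]

```text
clock: 20.35
ee_pos: [495.3, 136.0, 87.0]
orientation: [-179.9, 37.0, -158.2]
ft_force: [0.1, 0.1, -2.0]
width: 23.1
grip_force: 49.4
```

>>> step_arm:
  gripper: [0,0,0,0,0,0,0,0,0,0]
  delta_pos:
    - [0.03,0,0.04]
    - [0,0,0]
    - [0,0,0]
    - [0,0,0]
    - [0,0,0]
    - [0,0,0]
    - [0,0,0]
    - [0,0,0]
    - [0,0,0]
    - [0,0,0]
  rot:
    - [0,0,0]
    - [0,0,0]
    - [0,0,0]
    - [0,0,0]
    - [0,0,0]
    - [0,0,0]
    - [0,0,0]
    - [0,0,0]
    - [0,0,0]
    - [0,0,0]

```text
clock: 21.35
ee_pos: [495.6, 136.0, 86.8]
orientation: [-179.9, 37.1, -158.2]
ft_force: [-0.3, 0.3, 1.8]
width: 23.4
grip_force: 49.8
```

>>> step_arm:
  gripper: [0,0,0,0,0,0,0,0,0,0]
  delta_pos:
    - [0.03,0,0.04]
    - [0,0,0]
    - [0,0,0]
    - [0,0,0]
    - [0,0,0]
    - [0,0,0]
    - [0,0,0]
    - [0,0,0]
    - [0,0,0]
    - [0,0,0]
  rot:
    - [0,0,0]
    - [0,0,0]
    - [0,0,0]
    - [0,0,0]
    - [0,0,0]
    - [0,0,0]
    - [0,0,0]
    - [0,0,0]
    - [0,0,0]
    - [0,0,0]

```text
clock: 22.35
ee_pos: [495.7, 136.1, 86.8]
orientation: [-179.9, 37.1, -158.2]
ft_force: [-4.4, -0.0, 5.7]
width: 23.4
grip_force: 50.7
```

>>> step_arm:
  gripper: [0,0,0,0,0,0,0,0,0,0]
  delta_pos:
    - [0.02,0,0.024]
    - [-0.08,0,0.06]
    - [-0.08,0,0.06]
    - [-0.08,0,0.06]
    - [-0.08,0,0.06]
    - [-0.08,0,0.06]
    - [-0.08,0,0.06]
    - [-0.08,0,0.06]
    - [-0.08,0,0.06]
    - [-0.08,0,0.06]
  rot:
    - [0,0,0]
    - [0,0,0]
    - [0,0,0]
    - [0,0,0]
    - [0,0,0]
    - [0,0,0]
    - [0,0,0]
    - [0,0,0]
    - [0,0,0]
    - [0,0,0]

```text
clock: 23.35
ee_pos: [504.3, 139.3, 86.8]
orientation: [-179.9, 37.1, -158.2]
ft_force: [-4.9, -1.8, 6.5]
width: 23.4
grip_force: 50.8
```

>>> step_arm:
  gripper: [0,0,0,0,0,0,0,0,0,0]
  delta_pos:
    - [-0.07,0,0.075]
    - [-0.08,0,0.06]
    - [-0.08,0,0.06]
    - [-0.08,0,0.06]
    - [-0.08,0,0.06]
    - [-0.08,0,0.06]
    - [-0.08,0,0.06]
    - [-0.08,0,0.06]
    - [-0.08,0,0.06]
    - [-0.08,0,0.06]
  rot:
    - [0,0,0]
    - [0,0,0]
    - [0,0,0]
    - [0,0,0]
    - [0,0,0]
    - [0,0,0]
    - [0,0,0]
    - [0,0,0]
    - [0,0,0]
    - [0,0,0]

```text
clock: 24.35
ee_pos: [513.7, 143.0, 86.8]
orientation: [-179.9, 37.1, -158.2]
ft_force: [-7.0, -2.8, 8.6]
width: 23.4
grip_force: 51.3
```

```bash
python3 - <<'E'
from h import *
import cv2,pickle
c=r.get_calibration("wrist");f=r.grab_frame("wrist");pickle.dump(c,open("w5.pkl","wb"));cv2.imwrite("pics/w5.png",f)
p,R_,o=tf();print(p,o["orientation"],o["ft_force"],o["torque"],o["joint_pos"].round(1))
cv2.imwrite("pics/w5c.png",cv2.convertScaleAbs(cv2.resize(f[130:280,150:350],None,fx=4,fy=4,interpolation=cv2.INTER_CUBIC),alpha=1.4))
E
```

```text
[513.8199739  143.04042605  86.83597053] [-179.88820527   37.14972509 -158.19124127] [-4.68583271 -1.6433886   6.9308158 ] [-0.10443349  0.27118192 -0.01263032] [   4.8  -16.3  138.2   25.2   24.3 -127. ]
```

View pics/w5c.png

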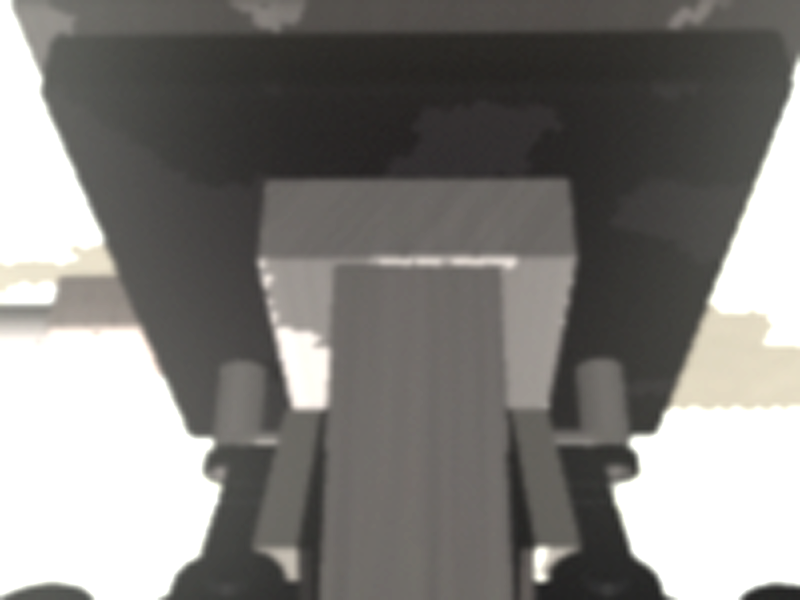

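The crop shows the foot's rear edge at (332–504, 265), just inside the platen's near edge at (257–577, 257). It is centred within about 0.2 mm, square, with roughly 15 mm left to slide.

>>> step_arm:
  gripper: [0,0,0,0,0,0,0,0,0,0]
  delta_pos:
    - [-0.075,0,0.07]
    - [-0.08,0,0.06]
    - [-0.08,0,0.06]
    - [-0.08,0,0.06]
    - [-0.08,0,0.06]
    - [-0.08,0,0.06]
    - [-0.08,0,0.06]
    - [-0.08,0,0.06]
    - [-0.08,0,0.06]
    - [-0.08,0,0.06]
  rot:
    - [0,0,0]
    - [0,0,0]
    - [0,0,0]
    - [0,0,0]
    - [0,0,0]
    - [0,0,0]
    - [0,0,0]
    - [0,0,0]
    - [0,0,0]
    - [0,0,0]

```text
clock: 25.4
ee_pos: [523.1, 146.7, 86.9]
orientation: [-179.9, 37.1, -158.2]
ft_force: [-5.7, -2.6, 8.3]
width: 23.4
grip_force: 51.0
```

>>> step_arm:
  gripper: [0,0,0,0,0,0,0,0,0,0]
  delta_pos:
    - [-0.024,0,0.018]
    - [-0.024,0,0.018]
    - [-0.024,0,0.018]
    - [-0.024,0,0.018]
    - [-0.024,0,0.018]
    - [-0.024,0,0.018]
    - [-0.024,0,0.018]
    - [-0.024,0,0.018]
    - [-0.024,0,0.018]
    - [-0.024,0,0.018]
  rot:
    - [0,0,0]
    - [0,0,0]
    - [0,0,0]
    - [0,0,0]
    - [0,0,0]
    - [0,0,0]
    - [0,0,0]
    - [0,0,0]
    - [0,0,0]
    - [0,0,0]

```text
clock: 26.4
ee_pos: [525.8, 147.8, 86.8]
orientation: [-179.9, 37.1, -158.2]
ft_force: [-6.3, -2.3, 8.4]
width: 23.4
grip_force: 51.2
```

Expected contact is within about 2 mm, so I'll continue in 0.2 mm rows.

>>> step_arm:
  gripper: [0,0,0,0,0,0,0,0,0,0]
  delta_pos:
    - [-0.016,0,0.012]
    - [-0.016,0,0.012]
    - [-0.016,0,0.012]
    - [-0.016,0,0.012]
    - [-0.016,0,0.012]
    - [-0.016,0,0.012]
    - [-0.016,0,0.012]
    - [-0.016,0,0.012]
    - [-0.016,0,0.012]
    - [-0.016,0,0.012]
  rot:
    - [0,0,0]
    - [0,0,0]
    - [0,0,0]
    - [0,0,0]
    - [0,0,0]
    - [0,0,0]
    - [0,0,0]
    - [0,0,0]
    - [0,0,0]
    - [0,0,0]

```text
clock: 27.4
ee_pos: [527.6, 148.6, 86.8]
orientation: [-179.9, 37.1, -158.2]
ft_force: [-7.8, -2.1, 9.4]
width: 23.4
grip_force: 51.2
```

>>> step_arm:
  gripper: [0,0,0,0,0,0,0,0,0,0]
  delta_pos:
    - [-0.016,0,0.012]
    - [-0.016,0,0.012]
    - [-0.016,0,0.012]
    - [-0.016,0,0.012]
    - [-0.016,0,0.012]
    - [0,0,0]
    - [0,0,0]
    - [0,0,0]
    - [0,0,0]
    - [0,0,0]
  rot:
    - [0,0,0]
    - [0,0,0]
    - [0,0,0]
    - [0,0,0]
    - [0,0,0]
    - [0,0,0]
    - [0,0,0]
    - [0,0,0]
    - [0,0,0]
    - [0,0,0]

```text
clock: 28.4
ee_pos: [528.0, 148.8, 86.8]
orientation: [-179.9, 37.1, -158.1]
ft_force: [-15.9, -7.1, 17.0]
width: 23.4
grip_force: 53.2
```

The push force jumped with little motion, so the block has touched. I'll ease the preload before releasing.

>>> step_arm:
  gripper: [0,0,0,0,0,0,0,0,0,0]
  delta_pos:
    - [-0.02,0,-0.03]
    - [-0.02,0,-0.03]
    - [0,0,0]
    - [0,0,0]
    - [0,0,0]
    - [0,0,0]
    - [0,0,0]
    - [0,0,0]
    - [0,0,0]
    - [0,0,0]
  rot:
    - [0,0,0]
    - [0,0,0]
    - [0,0,0]
    - [0,0,0]
    - [0,0,0]
    - [0,0,0]
    - [0,0,0]
    - [0,0,0]
    - [0,0,0]
    - [0,0,0]

```text
clock: 29.4
ee_pos: [527.9, 148.7, 86.9]
orientation: [-179.9, 37.1, -158.2]
ft_force: [-8.6, -4.6, 10.1]
width: 23.3
grip_force: 51.2
```

>>> step_arm:
  gripper: [0,0,0,0.3,0.35,0.4,0.45,0.5,0.5,0.5]
  delta_pos:
    - [0,0,0]
    - [0,0,0]
    - [0,0,0]
    - [0,0,0]
    - [0,0,0]
    - [0,0,0]
    - [0,0,0]
    - [0,0,0]
    - [0,0,0]
    - [0,0,0]
  rot:
    - [0,0,0]
    - [0,0,0]
    - [0,0,0]
    - [0,0,0]
    - [0,0,0]
    - [0,0,0]
    - [0,0,0]
    - [0,0,0]
    - [0,0,0]
    - [0,0,0]
  grip_force: 20

```text
clock: 30.4
ee_pos: [527.8, 149.0, 86.2]
orientation: [-179.9, 37.0, -158.2]
ft_force: [-0.1, 0.2, 0.1]
width: 42.9
grip_force: 0.0
```

```bash
python3 - <<'E'
from h import *
import cv2
f=r.grab_frame("wrist");cv2.imwrite("pics/w6.png",f)
p,R_,o=tf();print(p,o["orientation"],o["ft_force"],o["width"])
cv2.imwrite("pics/w6c.png",cv2.convertScaleAbs(cv2.resize(f[130:330,130:390],None,fx=3,fy=3,interpolation=cv2.INTER_CUBIC),alpha=1.4))
E
```

```text
[527.78230245 149.01932855  86.20518253] [-179.94515696   37.04100268 -158.22410789] [0.19339704 0.54500093 0.02882447] 42.74916480739788
```

View pics/w6c.png

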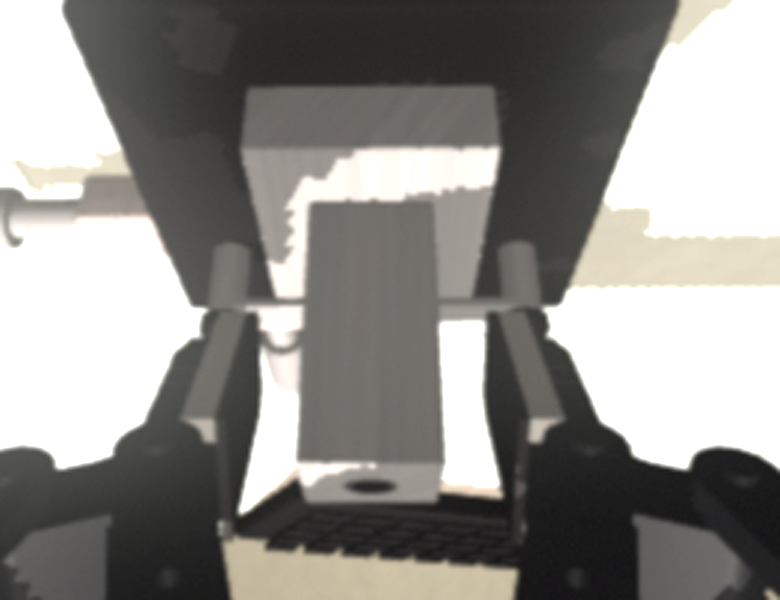

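Released: the block stands with its foot edge at (310–436, 204), centred on the platen edge at (242–500, 148). Next I'll check squareness and depth numerically.

```bash
python3 - <<'E'
from h import *
import cv2
c=r.get_calibration("wrist")
g=cv2.GaussianBlur(cv2.cvtColor(cv2.imread("pics/w6.png"),6).astype(float),(3,3),0)
gy=np.abs(np.gradient(g,axis=0))
def hor(cols,r0,r1):
    P=[]
    for x in cols:
        w=gy[r0:r1,x];w=np.where(w>.5*w.max(),w,0);P.append((x,(w*np.arange(r0,r1)).sum()/w.sum()))
    P=np.array(P);k=np.polyfit(P[:,0],P[:,1],1);return k,np.std(P[:,1]-np.polyval(k,P[:,0])).round(3)
pe=hor(range(214,294),175,184);fe=hor(range(236,273),194,202);te=hor(range(233,274),281,287)
print(pe,fe,te)
def pts(k,x0,x1,z):return [ray(c,(x,np.polyval(k,x)),z)[:2] for x in(x0,x1)]
ang=lambda a,b:np.degrees(np.arctan2((b-a)[1],(b-a)[0]))-90
A=pts(pe[0],211,296,55);B=pts(fe[0],233.5,275,55);C=pts(te[0],231,276,105)
print("yaw",ang(*A),ang(*B),"top",ang(*C))
u=np.array([np.cos(np.radians(21.9)),np.sin(np.radians(21.9))]);v=np.array([-u[1],u[0]])
m=lambda P:(P[0]+P[1])/2
print("foot rear",(m(B)-m(A))@u,(m(B)-m(A))@v,"top rear",(m(C)-m(A))@u,(m(C)-m(A))@v)
E
```

```text
(array([-5.21395509e-03,  1.80510249e+02]), np.float64(0.713)) (array([-5.11327952e-02,  2.09230298e+02]), np.float64(0.522)) (array([4.1495439e-03, 2.8286860e+02]), np.float64(0.168))
yaw 22.329889843120313 27.17531323470935 top 21.12638577075913
foot rear 16.145992373958663 0.3366925651501214 top rear 12.317520618403373 0.06614494561806526
```

>>> step_arm:
  gripper: [0.5,0.5,0.5,0.5,0.5,0.5,0.5,0.5,0.5,0.5]
  delta_pos:
    - [0,0,-0.3]
    - [0,0,-0.6]
    - [0,0,-1]
    - [0,0,-1]
    - [0,0,-1]
    - [0,0,-1]
    - [0,0,-1]
    - [0,0,-0.6]
    - [0,0,-0.3]
    - [0,0,0]
  rot:
    - [0,0,0]
    - [0,0,0]
    - [0,0,0]
    - [0,0,0]
    - [0,0,0]
    - [0,0,0]
    - [0,0,0]
    - [0,0,0]
    - [0,0,0]
    - [0,0,0]

```text
clock: 31.45
ee_pos: [489.8, 133.8, 141.0]
orientation: [-179.9, 37.1, -158.2]
ft_force: [-0.6, -0.7, 0.4]
width: 42.3
grip_force: 0.0
```

```bash
python3 - <<'E'
from h import *
import cv2
f=r.grab_frame("wrist");cv2.imwrite("pics/w7.png",f)
c=r.get_calibration("wrist");q=c["intrinsics"]@(c["R"]@[518,143,55]+c["t"]);q=(q[:2]/q[2]).astype(int);print(q)
p,R_,o=tf();print(p,o["ft_force"],o["width"])
x,y=q[0]-66,q[1]-30;print(x,y)
cv2.imwrite("pics/w7c.png",cv2.resize(f[y:y+100,x:x+133],None,fx=6,fy=6,interpolation=cv2.INTER_CUBIC))
E
```

```text
[253 169]
[489.70996001 133.83036211 140.59359209] [ 0.61001716 -0.26900314  0.1518081 ] 42.40902319059234
187 139
```

View pics/w7c.png

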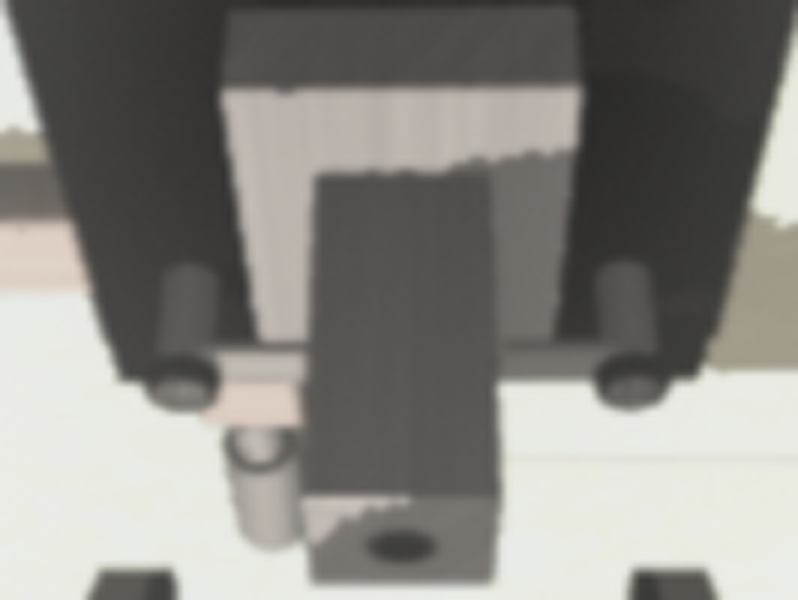

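The block stands upright on the platen. Its foot edge (315–492, ~173) and top edge (302–499, 497) are parallel to the platen edge (222–582, 88) and centred, and the gripper is clear, so I'm handing it in.

```bash
python3 -c "
from station import r
print(r.close_job())"
```

```text
the job is handed in; nothing more can be done
None
```

The job is handed in at about 31.5 s: the tall block stands on the platen, pressed and slid in until its side touched the standing block, and looks square and centred in the last wrist picture; before gripping it I turned it 15° on the pad to suit the wrist, and the press rose briefly to about 17–19 N at contact before I eased it to about 10 N and released.

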